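# Swing out the bench hook and hang the eye cup on its peg

### The arm

A 6-joint arm with a two-finger parallel gripper is mounted at the origin on the work surface. World frame = base frame: x ahead of the robot, y to its left, z up, the work surface at z = 0. Lengths are in mm, angles in rad, forces in N, time in s.
With the tool pointing down it reaches from about 400 to 925 mm from the base axis. Payload 12.5 kg.
Tool frame: the origin (TCP) lies on the centre line of the jaws, within the pads' length; the fingertips stand 14 mm ahead of it and the grasp point (between the pads) lies 5 mm behind it; z points along the fingers, x is the direction in which the jaws open and shut, and the axes are right-handed (so a half turn about z gives the same grasp; the last joint's range is limited). The gripper opens to 95 mm and grips with 3 to 60 N. Pads are 20 mm wide; open, the fingers measure 119 mm over their backs; the gripper's body (75 mm by 180 mm) begins 59 mm behind the grasp point.
Start: joints at [1.204, 0.491, 1.559, -0, 1.092, -0.106], TCP at [161.14, 603.887, 228.661] pointing down, gripper open.
Joint ranges: [-3.1, 3.1], [-0.84, 2.19], [0.05, 2.79], [-1.13, 4.28], [0.06, 2.93], [-2.69, 2.69]. Speed limits (rad/s): [2.22, 2.22, 2.79, 3.14, 3.14, 3.14].

### API

Orientations are given as [roll, pitch, yaw] about the fixed x, y, z axes, in that order (R = Rz(yaw) Ry(pitch) Rx(roll)).
In Python, from cell import state, read_camera, job_done gives the robot as it stands.
- The arm moves only by the shell command python3 -m handwheel 'ROWS'. ROWS is JSON, a list of rows, each an object of numbers: "hand": the finger opening in m, from 0 to 0.0951; "x", "y", "z": the shift along the world's x, y, z in m; "spin": the turn about the world's z in units of 5 degrees (1.0 is 5 degrees). In form: [{"hand": .., "x": .., "y": .., "z": .., "spin": ..}, ...]. A call has 1 to 20 rows; each row is the pose to reach, as a shift and turn from the pose commanded when the call began; what a row does not reach only later rows make up. A row lasts 1/12 s, in which the tool goes at most 41.7 mm and 7.16 degrees, less where a joint would pass 70% of its speed; a pose out of reach is approached as far as the arm can. A call with a gripper value outside its range is refused whole. The fingers move at their own pace and stop on an object; the grip force is fixed at half the most. Time passes only in rows, so rows that repeat a pose let the fingers close. It gives the time, the measured TCP pose, the force and the opening at its end, in the units of the state.
- state(): the state, without advancing time (a new reading comes with each control period).
- read_camera(name): name is "scene" or "side" or "wrist"; returns a dict with "img" (420x560x3 uint8, red, green, blue), "fx", "fy", "cx", "cy" (pixels), "T" (4x4, takes a point from camera to world coordinates). Camera axes: x right, y down, z forward; pixel columns grow to the right and rows downward; lengths in mm; the calibration is good to about 2 mm. A picture is of the moment at which its call begins. There is no depth.
- job_done(): hands the job in, once; it reports no verdict.
The state is a dict: "t": time; "joints": joint angles; "qvel": joint speeds; "tau": joint torques, N m; "eef_pos": TCP position; "tcp_rot": TCP orientation; "ft_force": force on the tool from outside, world axes, zero at the start; "moment": the same for the moment, N m; "opening": opening from 0.0 (shut) to 1.0 (fully open).
Only numpy, scipy, OpenCV 4.12 (cv2) and the standard library are available. Lean on these libraries where they do the work, as an engineer would, in place of code of your own. Each camera call takes 0.05 s, during which the arm holds its last target. There are 200 camera calls.

### The job

Swing the steel hook that is folded against the small plywood board out until it stops, then hang the steel cup with the side eye on the hook's upright peg, with the eye right down on the arm. The peg has been clamped somewhere along the arm's slot, so look or feel for where it stands, press only lightly while the eye finds it, and let go without disturbing anything else on the bench.

Things in the scene. Friction and masses are not known exactly. Their poses are not given: they have to be found in the camera images.
- hook_board: Small plywood board fixed on the bench, 260 wide x 18 thick, top edge 135 mm above the bench, on a foot 110 x 260 x 15 mm. Origin on the bench under the middle of its front face; x points to the back (away from the robot), y left along the board, z up. Place and yaw (up to 0.25 rad) vary.
- hook_hinge (a point): Point on the hook's vertical hinge axis at the height of the arm's top face (150 mm above the bench), 15 mm in front of the board's front face and 75 mm to +y of its middle. Axes as the board's; it does not turn with the hook.
- hook (a joint): Angle of the swing-out hook about its vertical hinge, rad: 0 = folded flat along the board (arm pointing to the board's -y), growing as it swings out from the board, 1.571 = its stop, square to the board (arm pointing to the board's -x). Starts nearly folded. The hinge is stiff (friction 0.3 N m) and stays where it is left.
- hook_slot (a point): Middle of the slot in the top face of the hook's arm (steel bar 12 x 12 x 150 mm), 95 mm from the hinge axis. x along the arm away from the hinge, z up, top face at z = 0. An upright steel peg is clamped on the arm's centre line anywhere from 18 mm nearer the hinge to 18 mm further out than this point; nothing measures where: look or feel.
- hook_tab (a point): Centre of the upturned tab at the arm's free end, 143 mm from the hinge axis: 14 mm along the arm, 10 across, 26 tall above the arm's top face (point 13 mm above it). x along the arm. The board's top edge is 15 mm below the arm's top face, so the tab can be pinched across the arm from above and led round the hinge.
- cup_center (a point): Centre, half-way up (35 mm), of the loose straight steel cup with the side eye: 46 mm outside diameter, 70 mm high, wall 2.5 mm, open top, 110 to 230 g. It stands upright; its own x points at the eye, z up.
- cup_eye (a point): Centre of the underside of the cup's eye: aluminium block 34 x 34 x 18 mm, top flush with the rim, 43 mm from the cup's axis along the cup's x, vertical through hole 13.5 mm. The peg is 10 mm in diameter and 34 mm tall above the arm (last 4 mm 7.8 mm, rounded). Hung, this underside lies on the arm, cup beside it, leaning slightly. Over 30 N between cup and hook is damage.
- plain_cup: Bystander: same cup without the eye, 46 mm diameter, 70 mm high. Origin under its base.
- jar: Bystander: lidded glass jar, 58 mm diameter, 85 mm high. Origin under its base.
- petri: Bystander: closed petri dish, 94 mm diameter, 16 mm high. Origin under its base.
- slide_box: Bystander: white slide box 100 x 85 x 35 mm. Origin under its base.
- scraper: Bystander: scraper with a plastic handle, 200 mm long, lying flat.
- block: Bystander: aluminium block with a white pad, 75 x 50 x 38 mm. Origin under its base.
Not all that is in view belongs to the job. What is shaped like the part that bears cup_center but green is not meant.

How it is judged:
By the outcome, as a careful person would: the job done as asked, in the order asked, and still so for the second after the job is handed in, with the robot touching nothing.
It also fails if it takes over 72 s, if anything falls off the work surface, if the arm or the gripper's body presses on something with over 40 N, if the wrist force passes 120 N, or if a joint passes its speed limit or range.

## Working session

There is one attempt and no reset: what is moved stays moved. The work goes in short steps, Python scripts to look and compute and a shell command to move; the robot and the scene stay as the last step left them, time stands still between calls to the robot, and variables do not carry over. Pictures are saved under pics/ and viewed, about 8 in all and at most 12, crops included, and the job is handed in when it is done.

```bash
ls; mkdir -p pics; cat > h.py <<'E'
import numpy as np, cv2
from cell import state, read_camera
def grab(name,fn=None):
    c=read_camera(name)
    if fn: cv2.imwrite('pics/'+fn,c['img'][:,:,::-1])
    return c
def plane(c,u,v,z):
    T=np.array(c['T']);d=T[:3,:3]@np.array([(u-c['cx'])/c['fx'],(v-c['cy'])/c['fy'],1]);o=T[:3,3]
    return o+d*(z-o[2])/d[2]
def proj(c,p):
    T=np.array(c['T']);q=T[:3,:3].T@(np.array(p)-T[:3,3])
    return np.array([c['fx']*q[0]/q[2]+c['cx'],c['fy']*q[1]/q[2]+c['cy']])
def tri(c1,p1,c2,p2):
    A=[];b=[]
    for c,(u,v) in((c1,p1),(c2,p2)):
        T=np.array(c['T']);d=T[:3,:3]@np.array([(u-c['cx'])/c['fx'],(v-c['cy'])/c['fy'],1]);d/=np.linalg.norm(d)
        P=np.eye(3)-np.outer(d,d);A.append(P);b.append(P@T[:3,3])
    return np.linalg.solve(sum(A),sum(b))
E
python3 - <<'E'
from h import *
a=grab('scene','scene0.png');b=grab('side','side0.png')
for c in(a,b): print(np.round(c['T'],2).tolist(),c['fx'],c['cx'],c['cy'])
print(state())
E
```

```text
pics
[[0.04, 0.73, -0.68, 1102.14], [1.0, -0.04, 0.02, 11.53], [-0.01, -0.68, -0.73, 798.72], [0.0, 0.0, 0.0, 1.0]] 392.9132520315018 284.30448906032217 208.72133564678649
[[0.68, -0.47, 0.56, -99.4], [-0.73, -0.42, 0.54, -579.94], [-0.02, -0.78, -0.63, 832.37], [0.0, 0.0, 0.0, 1.0]] 408.33035711204366 275.21656399808234 217.64894338197723
{'t': 0.1, 'joints': array([ 1.20437833e+00,  4.91504414e-01,  1.55936984e+00, -5.90284924e-06,
        1.09171013e+00, -1.05583680e-01]), 'qvel': array([ 0.00083265, -0.00350382, -0.00051756, -0.00094207, -0.00021703,
       -0.00067475]), 'tau': array([ 2.45889307e-03, -6.13623476e+01, -2.58607292e+01,  6.93795062e-02,
        4.70136374e-02, -7.81880749e-05]), 'eef_pos': array([161.07863796, 603.68501066, 228.123418  ]), 'tcp_rot': array([-3.14149334e+00,  9.86758153e-04,  1.30996479e+00]), 'ft_force': array([-0.89699718,  0.87007679,  0.29108152]), 'moment': array([-0.01253744,  0.00175359, -0.006021  ]), 'opening': 1.0031249063741234}
```

View pics/scene0.png

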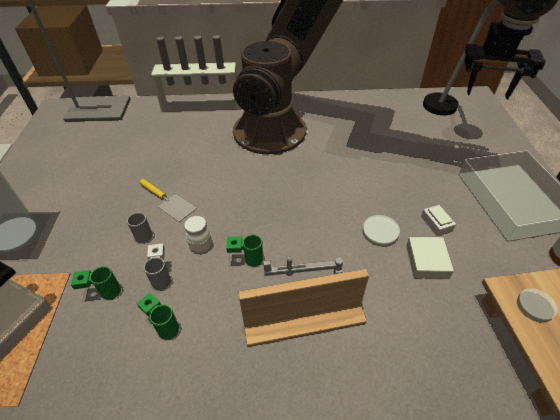

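View pics/side0.png

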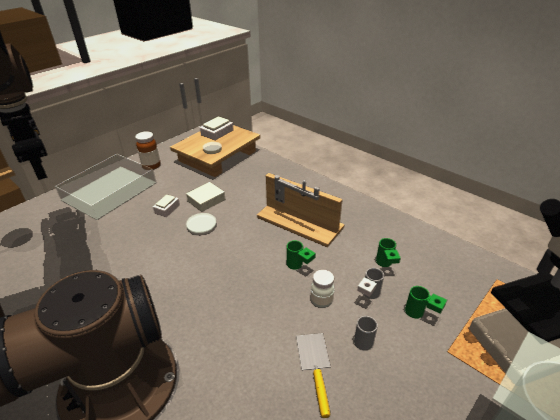

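The scene view shows the hook in front of the board: hinge ~(338,265), peg ~(290,262), tab ~(267,267). The steel cup is at (157,273) with its eye at (156,252); the plain cup is at (139,228). Next I'll zoom in on both views.

```bash
python3 - <<'E'
from h import *
a=cv2.imread('pics/scene0.png');b=cv2.imread('pics/side0.png')
f=lambda i,x,y,w,h,s:cv2.resize(i[y:y+h,x:x+w],None,fx=s,fy=s,interpolation=cv2.INTER_CUBIC)
A=f(a,235,250,140,50,5.0);A=A[:, :700]
B=f(b,255,170,100,75,4);C=f(a,125,205,75,90,4)
out=np.zeros((600,800,3),np.uint8)
out[:250,:700]=A;out[250:550,:400]=B;out[250:600,400:700]=C[:350]
cv2.imwrite('pics/crop1.png',out)
E
```

```text
(no output)
```

View pics/crop1.png

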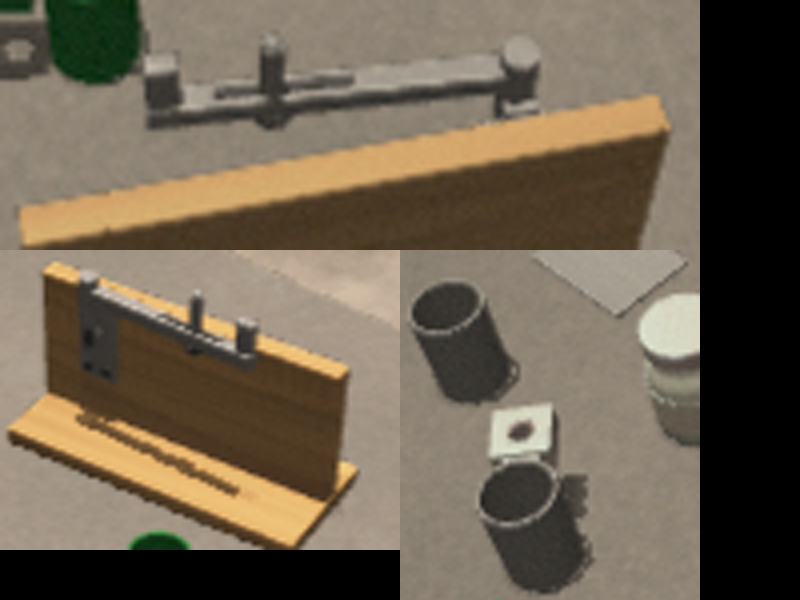

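The crops show the following in scene pixels: peg top (289.4,257.6), tab top (267.2,262), board front top edge (239.4,291.8)-(366.4,269.4), cup rim (154.5,265.5) and eye hole (155.5,250.2).

```bash
python3 - <<'E'
from h import *
a=grab('scene');b=grab('side')
p=lambda n,v:print(n,np.round(v,1))
L=plane(a,239.4,291.8,135);R=plane(a,366.4,269.4,135)
p('boardL',L);p('R',R);d=(R-L);p('len',np.linalg.norm(d));d/=np.linalg.norm(d)
n=np.array([d[1],-d[0],0]);p('yaw',np.arctan2(n[1],n[0])*1e3)
h=(L+R)/2+75*d-15*n;p('hinge',h)
p('hingecap150',plane(a,339.2,264,150))
for nm,pa,pb,z in(('pegtop',(289.4,257.6),(304,181.2),184),('pegbase',(289.4,267.6),(304,191),150),('tab',(267.2,262),(316.8,188),176),('hinge',(339.2,259),(277.5,176),160)):
    p(nm,tri(a,pa,b,pb));p(' scene plane',plane(a,*pa,z));p(' side plane',plane(b,*pb,z))
c=plane(a,154.5,265.5,70);e=plane(a,155.5,250.2,70);p('cup',c);p('eye',e);p('dist',e-c)
c=plane(a,139+.0-2.0,205+ (305-250)/4,70);p('plain',c)
p('scraper',plane(a,178,207,0));p('jar',plane(a,196,225,85))
p('green1',plane(a,254,243,70));p('green2',plane(a,103,275,70));p('green3',plane(a,164,313,70));p('g3eye',plane(a,149,304,70));p('g1eye',plane(a,235,243,70))
E
```

```text
boardL [701.7 -63.6 135. ]
R [661.9 189.8 135. ]
len 256.6
yaw 156.0
hinge [655.3 134.9 135. ]
hingecap150 [656.6 134.2 150. ]
pegtop [659.3  33.6 180.4]
 scene plane [660.9  34.8 184. ]
 side plane [655.2  28.4 184. ]
pegbase [659.6  33.2 146.6]
 scene plane [660.6  34.9 150. ]
 side plane [655.9  27.7 150. ]
tab [663.6  -9.6 174.6]
 scene plane [663.5  -8.  176. ]
 side plane [662.2 -12.8 176. ]
hinge [652.7 131.9 159.2]
 scene plane [651.6 133.9 160. ]
 side plane [651.6 128.1 160. ]
cup [ 586.7 -263.3   70. ]
eye [ 543.9 -268.8   70. ]
dist [-42.8  -5.5  -0. ]
plain [ 444.1 -332.4   70. ]
scraper [ 342.2 -260.1    0. ]
jar [ 484.4 -179.7   85. ]
green1 [533.5 -41.6  70. ]
green2 [ 606.8 -371.9   70. ]
green3 [ 704.8 -222.5   70. ]
g3eye [ 682.9 -257.1   70. ]
g1eye [531.5 -86.1  70. ]
```

```bash
python3 -m handwheel '[{"hand":0.03,"x":0.25,"y":-0.30,"z":0.0,"spin":-7},{"hand":0.03,"x":0.25,"y":-0.30,"z":0.0,"spin":-7},{"hand":0.03,"x":0.25,"y":-0.30,"z":0.0,"spin":-7},{"hand":0.03,"x":0.25,"y":-0.30,"z":0.0,"spin":-7},{"hand":0.03,"x":0.25,"y":-0.30,"z":0.0,"spin":-7},{"hand":0.03,"x":0.25,"y":-0.30,"z":0.0,"spin":-7},{"hand":0.03,"x":0.25,"y":-0.30,"z":0.0,"spin":-7},{"hand":0.03,"x":0.502,"y":-0.613,"z":0.0,"spin":-14.3},{"hand":0.03,"x":0.502,"y":-0.613,"z":0.0,"spin":-14.3},{"hand":0.03,"x":0.502,"y":-0.613,"z":0.0,"spin":-14.3},{"hand":0.03,"x":0.502,"y":-0.613,"z":0.0,"spin":-14.3},{"hand":0.03,"x":0.502,"y":-0.613,"z":0.0,"spin":-14.3},{"hand":0.03,"x":0.502,"y":-0.613,"z":0.0,"spin":-14.3},{"hand":0.03,"x":0.502,"y":-0.613,"z":0.0,"spin":-14.3},{"hand":0.03,"x":0.502,"y":-0.613,"z":0.0,"spin":-14.3},{"hand":0.03,"x":0.502,"y":-0.613,"z":0.0,"spin":-14.3},{"hand":0.03,"x":0.502,"y":-0.613,"z":0.0,"spin":-14.3},{"hand":0.03,"x":0.502,"y":-0.613,"z":0.0,"spin":-14.3},{"hand":0.03,"x":0.502,"y":-0.613,"z":0.0,"spin":-14.3},{"hand":0.03,"x":0.502,"y":-0.613,"z":0.0,"spin":-14.3}]'; python3 - <<'E'
from h import *
s=state();print(s['t'],s['eef_pos'],s['tcp_rot'],s['ft_force'])
c=grab('wrist','w1.png');print(np.round(c['T'],3).tolist())
for n,q in(('tab',(663.5,-9,176)),('peg',(660,34.3,184)),('hinge',(654.5,133.5,160))):print(n,proj(c,q))
E
```

```text
t: 1.87
eef_pos: [666.3, -14.7, 227.7]
tcp_rot: [3.14, -0.001, 0.058]
ft_force: [0.7, -0.7, 0.2]
opening: 0.318
1.8667 [666.33374829 -14.72401147 227.68278023] [ 3.14041799e+00 -1.00517277e-03  5.79120726e-02] [ 0.7239626  -0.74383841  0.16962855]
[[0.998, 0.056, 0.018, 661.027], [0.059, -0.953, -0.298, 70.365], [0.001, 0.298, -0.954, 382.634], [0.0, 0.0, 0.0, 1.0]]
tab [271.02090243 232.77761618]
peg [269.21638882 174.28433369]
hinge [269.54442449   9.41168004]
```

View pics/w1.png

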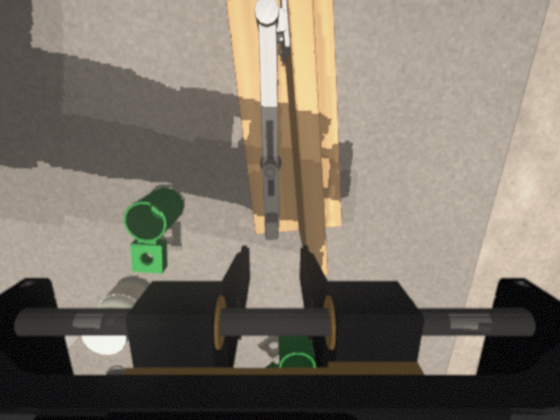

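The wrist view shows the tab at ~(271,230) and peg at ~(269,173), matching the predicted pixels (271,233) and (269,174). The estimates are good, so I'll descend around the tab.

```bash
python3 -m handwheel '[{"hand":0.03,"x":0,"y":0,"z":-0.02,"spin":0},{"hand":0.03,"x":0,"y":0,"z":-0.04,"spin":0},{"hand":0.03,"x":0,"y":0,"z":-0.055,"spin":0},{"hand":0.03,"x":0,"y":0,"z":-0.065,"spin":0},{"hand":0.03,"x":0,"y":0,"z":-0.065,"spin":0},{"hand":0.016,"x":0,"y":0,"z":-0.065,"spin":0},{"hand":0.016,"x":0,"y":0,"z":-0.065,"spin":0},{"hand":0.016,"x":0,"y":0,"z":-0.065,"spin":0},{"hand":0.016,"x":0,"y":0,"z":-0.065,"spin":0}]'
python3 - <<'E'
import numpy as np
H=np.array([654.5,133.5]);r=143.2
a0=np.arctan2(-9.1-133.5,663.1-654.5);p0=H+r*np.array([np.cos(a0),np.sin(a0)])
print(np.degrees(a0))
for k in range(1,19):
    a=a0-np.radians(5*k);p=H+r*np.array([np.cos(a),np.sin(a)]);print(k,np.round((p-p0)/1e3,4))
E
```

```text
t: 2.67
eef_pos: [663.4, -9.1, 164.6]
tcp_rot: [3.141, -0.001, 0.062]
ft_force: [-0.1, 0.4, -0.8]
opening: 0.173
-86.5487544567231
1 [-0.0125 -0.0002]
2 [-0.025   0.0007]
3 [-0.0373  0.0026]
4 [-0.0494  0.0057]
5 [-0.0612  0.0097]
6 [-0.0726  0.0148]
7 [-0.0835  0.0209]
8 [-0.0939  0.0279]
9 [-0.1036  0.0358]
10 [-0.1126  0.0445]
11 [-0.1208  0.0539]
12 [-0.1281  0.064 ]
13 [-0.1345  0.0747]
14 [-0.14   0.086]
15 [-0.1445  0.0976]
16 [-0.1479  0.1096]
17 [-0.1503  0.1219]
18 [-0.1516  0.1343]
```

```bash
python3 -m handwheel '[{"hand":0.016,"x":-0.0125,"y":-0.0002,"z":0,"spin":-1},{"hand":0.016,"x":-0.025,"y":0.0007,"z":0,"spin":-2},{"hand":0.016,"x":-0.0373,"y":0.0026,"z":0,"spin":-3},{"hand":0.016,"x":-0.0494,"y":0.0057,"z":0,"spin":-4},{"hand":0.016,"x":-0.0612,"y":0.0097,"z":0,"spin":-5},{"hand":0.016,"x":-0.0726,"y":0.0148,"z":0,"spin":-6},{"hand":0.016,"x":-0.0835,"y":0.0209,"z":0,"spin":-7},{"hand":0.016,"x":-0.0939,"y":0.0279,"z":0,"spin":-8},{"hand":0.016,"x":-0.1036,"y":0.0358,"z":0,"spin":-9},{"hand":0.016,"x":-0.1126,"y":0.0445,"z":0,"spin":-10},{"hand":0.016,"x":-0.1208,"y":0.0539,"z":0,"spin":-11},{"hand":0.016,"x":-0.1281,"y":0.064,"z":0,"spin":-12},{"hand":0.016,"x":-0.1345,"y":0.0747,"z":0,"spin":-13},{"hand":0.016,"x":-0.14,"y":0.086,"z":0,"spin":-14},{"hand":0.016,"x":-0.1445,"y":0.0976,"z":0,"spin":-15},{"hand":0.016,"x":-0.1479,"y":0.1096,"z":0,"spin":-16},{"hand":0.016,"x":-0.1479,"y":0.1096,"z":0,"spin":-16},{"hand":0.016,"x":-0.1479,"y":0.1096,"z":0,"spin":-16}]'
```

```text
t: 4.17
eef_pos: [515.4, 100.7, 164.1]
tcp_rot: [-3.141, -0.0, -1.331]
ft_force: [0.2, -0.5, 0.2]
opening: 0.168
```

```bash
python3 -m handwheel '[{"hand":0.016,"x":-0.001,"y":0.005,"z":0,"spin":-0.5},{"hand":0.016,"x":-0.002,"y":0.009,"z":0,"spin":-0.8},{"hand":0.016,"x":-0.0022,"y":0.011,"z":0,"spin":-0.9},{"hand":0.016,"x":-0.0022,"y":0.011,"z":0,"spin":-0.9},{"hand":0.016,"x":-0.0022,"y":0.011,"z":0,"spin":-0.9}]';python3 -m handwheel '[{"hand":0.016,"x":0,"y":0.001,"z":0,"spin":0},{"hand":0.016,"x":0,"y":0.002,"z":0,"spin":0},{"hand":0.016,"x":0,"y":0.002,"z":0,"spin":0}]';python3 -m handwheel '[{"hand":0.016,"x":0,"y":0.001,"z":0,"spin":0},{"hand":0.016,"x":0,"y":0.002,"z":0,"spin":0},{"hand":0.016,"x":0,"y":0.002,"z":0,"spin":0}]'
```

```text
t: 4.58
eef_pos: [513.4, 111.2, 164.0]
tcp_rot: [-3.141, 0.0, -1.411]
ft_force: [0.1, -0.1, 5.9]
opening: 0.166
t: 4.83
eef_pos: [513.1, 113.1, 164.0]
tcp_rot: [-3.142, -0.0, -1.411]
ft_force: [-1.2, -1.9, 6.8]
opening: 0.166
t: 5.08
eef_pos: [512.9, 114.6, 164.0]
tcp_rot: [3.141, -0.001, -1.411]
ft_force: [-2.8, -6.1, 7.6]
opening: 0.171
```

```bash
python3 -m handwheel '[{"hand":0.016,"x":0,"y":0.001,"z":0.002,"spin":0},{"hand":0.016,"x":0,"y":0.002,"z":0.003,"spin":0},{"hand":0.016,"x":0,"y":0.002,"z":0.003,"spin":0}]';python3 -m handwheel '[{"hand":0.016,"x":0,"y":0.0015,"z":0,"spin":0},{"hand":0.016,"x":0,"y":0.0015,"z":0,"spin":0}]'
```

```text
t: 5.33
eef_pos: [512.6, 114.8, 165.2]
tcp_rot: [3.138, -0.004, -1.411]
ft_force: [2.2, -21.0, -10.4]
opening: 0.172
t: 5.5
eef_pos: [512.6, 115.0, 165.2]
tcp_rot: [3.137, -0.006, -1.41]
ft_force: [2.6, -30.8, -10.6]
opening: 0.17
```

```bash
python3 -m handwheel '[{"hand":0.016,"x":0,"y":-0.003,"z":0,"spin":0},{"hand":0.016,"x":0,"y":-0.005,"z":0,"spin":0},{"hand":0.016,"x":0,"y":-0.005,"z":0,"spin":0},{"hand":0.035,"x":0,"y":-0.006,"z":0,"spin":0},{"hand":0.035,"x":0,"y":-0.006,"z":0,"spin":0},{"hand":0.035,"x":0,"y":-0.006,"z":0,"spin":0},{"hand":0.035,"x":0,"y":-0.006,"z":0.03,"spin":0},{"hand":0.035,"x":0,"y":-0.006,"z":0.06,"spin":0},{"hand":0.035,"x":-0.035,"y":-0.006,"z":0.09,"spin":0},{"hand":0.035,"x":-0.035,"y":-0.006,"z":0.09,"spin":0},{"hand":0.035,"x":-0.035,"y":-0.006,"z":0.09,"spin":0},{"hand":0.035,"x":-0.035,"y":-0.006,"z":0.09,"spin":0}]'
python3 - <<'E'
from h import *
c=grab('wrist','w2.png');a=grab('scene');b=grab('side')
n=np.array([np.cos(.156),np.sin(.156)]);H=np.array([654.5,133.5])
for k in (99.6,143):
  q=np.r_[H-k*n,184 if k<100 else 176];print(k,np.round(q,1),proj(c,q),proj(a,q),proj(b,q))
f=lambda i,x,y,w,h,s:cv2.resize(i[y:y+h,x:x+w,::-1],None,fx=s,fy=s,interpolation=cv2.INTER_CUBIC)
out=np.zeros((600,800,3),np.uint8)
out[:280,:400]=f(a['img'],270,200,100,70,4);out[:280,400:]=f(b['img'],240,160,100,70,4)
out[300:600,:400]=cv2.resize(c['img'][:,:,::-1],(400,300));out[300:600,400:]=f(c['img'],180,100,200,150,2)
cv2.imwrite('pics/c2.png',out)
E
```

```text
t: 6.5
eef_pos: [478.1, 113.1, 256.4]
tcp_rot: [-3.141, -0.0, -1.412]
ft_force: [0.3, 0.1, 0.2]
opening: 0.368
99.6 [556.1 118.  184. ] [285.89509564 126.1116013 ] [326.5508431  215.26089288] [256.96828492 184.00232556]
143 [513.2 111.3 176. ] [284.71488635 184.13086839] [320.98080868 203.21783929] [247.82689684 193.84208969]
```

View pics/c2.png

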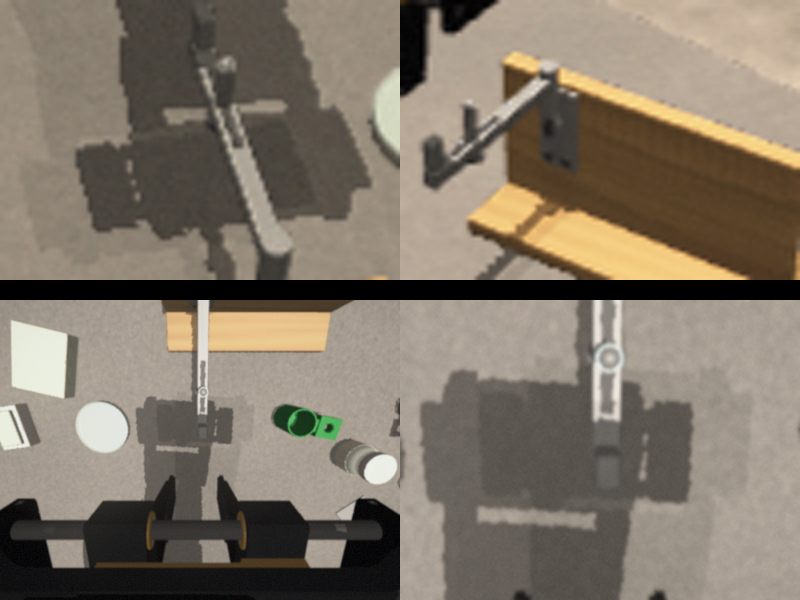

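The crops show the arm square to the board. The peg top is at scene (326.5,215.5) against a predicted (326.6,215.3), and at wrist (284.5,129) against (285.9,126.1). On to the cup.

```bash
python3 - <<'E'
import numpy as np
from h import *
c=grab('wrist');print(plane(c,284.5,129,184))
E
python3 -m handwheel '[{"hand":0.075,"x":0.109,"y":-0.376,"z":-0.02,"spin":-0.4},{"hand":0.075,"x":0.109,"y":-0.376,"z":-0.02,"spin":-0.4},{"hand":0.075,"x":0.109,"y":-0.376,"z":-0.02,"spin":-0.4},{"hand":0.075,"x":0.109,"y":-0.376,"z":-0.02,"spin":-0.4},{"hand":0.075,"x":0.109,"y":-0.376,"z":-0.02,"spin":-0.4},{"hand":0.075,"x":0.109,"y":-0.376,"z":-0.02,"spin":-0.4},{"hand":0.075,"x":0.109,"y":-0.376,"z":-0.02,"spin":-0.4},{"hand":0.075,"x":0.109,"y":-0.376,"z":-0.02,"spin":-0.4},{"hand":0.075,"x":0.109,"y":-0.376,"z":-0.02,"spin":-0.4},{"hand":0.075,"x":0.109,"y":-0.376,"z":-0.02,"spin":-0.4},{"hand":0.075,"x":0.109,"y":-0.376,"z":-0.02,"spin":-0.4},{"hand":0.075,"x":0.109,"y":-0.376,"z":-0.02,"spin":-0.4},{"hand":0.075,"x":0.109,"y":-0.376,"z":-0.02,"spin":-0.4},{"hand":0.075,"x":0.109,"y":-0.376,"z":-0.02,"spin":-0.4}]'
python3 - <<'E'
from h import *
c=grab('wrist','w3.png')
for q in((586.7,-263.3,70),(543.9,-268.8,70)):print(proj(c,q))
E
```

```text
[554.06010781 118.48497043 184.        ]
t: 7.87
eef_pos: [587.0, -261.9, 236.5]
tcp_rot: [3.141, 0.0, -1.447]
ft_force: [0.6, 0.1, 0.2]
opening: 0.789
[276.26414327 199.19681416]
[276.29629059 236.77048686]
```

View pics/w3.png

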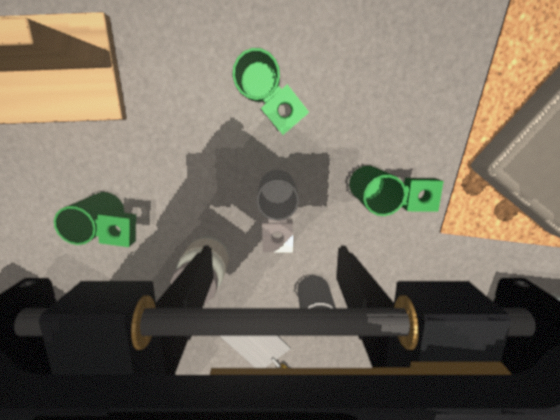

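The wrist view shows the steel cup's rim at ~(278,200) and its eye hole at ~(277.5,237), within 2 px of prediction. The fingers have clear space on both sides, so I'll descend and grip.

```bash
python3 -m handwheel '[{"hand":0.075,"x":0,"y":-0.001,"z":-0.04},{"hand":0.075,"x":0,"y":-0.001,"z":-0.08},{"hand":0.075,"x":0,"y":-0.001,"z":-0.12},{"hand":0.075,"x":0,"y":-0.001,"z":-0.15},{"hand":0.075,"x":0,"y":-0.001,"z":-0.175},{"hand":0.075,"x":0,"y":-0.001,"z":-0.193},{"hand":0.075,"x":0,"y":-0.001,"z":-0.193},{"hand":0.075,"x":0,"y":-0.001,"z":-0.193},{"hand":0.05,"x":0,"y":-0.001,"z":-0.193},{"hand":0.05,"x":0,"y":-0.001,"z":-0.193},{"hand":0.05,"x":0,"y":-0.001,"z":-0.193},{"hand":0.03,"x":0,"y":-0.001,"z":-0.193},{"hand":0.03,"x":0,"y":-0.001,"z":-0.193},{"hand":0.03,"x":0,"y":-0.001,"z":-0.193},{"hand":0.03,"x":0,"y":-0.001,"z":-0.193},{"hand":0.03,"x":0,"y":-0.001,"z":-0.193}]'; python3 -m handwheel '[{"hand":0.03,"z":0.01},{"hand":0.03,"z":0.03},{"hand":0.03,"z":0.06},{"hand":0.03,"z":0.1},{"hand":0.03,"z":0.14},{"hand":0.03,"z":0.18},{"hand":0.03,"z":0.21},{"hand":0.03,"z":0.21},{"hand":0.03,"z":0.21},{"hand":0.03,"z":0.21}]'
python3 - <<'E'
from h import *
s=state();print(s['eef_pos'],s['tcp_rot'])
c=grab('wrist','w4.png')
cv2.imwrite('pics/w4c.png',cv2.resize(c['img'][160:300,190:370,::-1],None,fx=4,fy=4))
p=s['eef_pos']
# cup base predicted: lifted by ~p.z-43.5
zt=70+p[2]-43.5;print(zt,proj(c,(p[0],p[1],zt)),proj(c,(p[0]-42.7,p[1]-5.4,zt)))
E
```

```text
[ 587.07088267 -261.8249476   236.74913673] [ 3.14150805e+00  5.68807609e-05 -1.44631567e+00]
263.24913673165054 [275.61048524 301.63389012] [275.54812215 374.00500434]invalid input
invalid input
```

View pics/w4c.png

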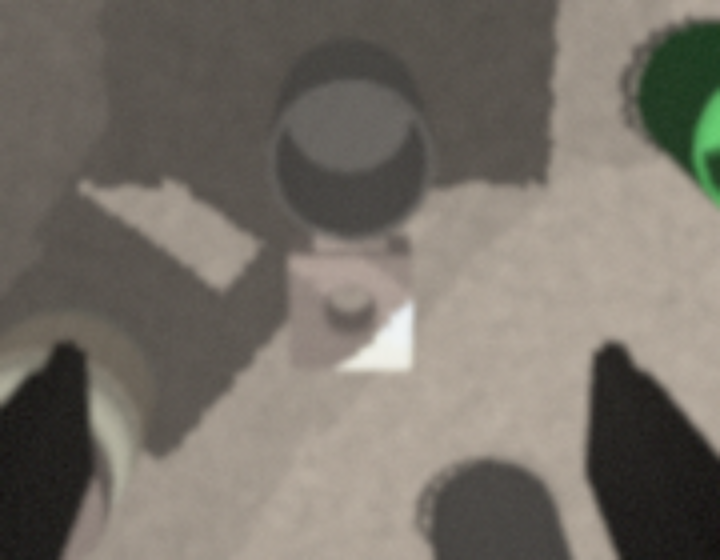

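The moves were refused because every row needs all its keys. The crop gives the rim centre at (278,199.5) and the hole at (277.3,236.7). Repeating with full rows.

```bash
python3 - <<'E'
from h import *
c=grab('wrist');r=plane(c,278,199.5,70);e=plane(c,277.3,236.7,70);print(r,e,np.arctan2(*(e-r)[1::-1]),np.linalg.norm(e-r))
E
python3 -m handwheel '[{"hand":0.075,"x":0,"y":-0.002,"z":-0.04,"spin":0},{"hand":0.075,"x":0,"y":-0.002,"z":-0.08,"spin":0},{"hand":0.075,"x":0,"y":-0.002,"z":-0.12,"spin":0},{"hand":0.075,"x":0,"y":-0.002,"z":-0.15,"spin":0},{"hand":0.075,"x":0,"y":-0.002,"z":-0.175,"spin":0},{"hand":0.075,"x":0,"y":-0.002,"z":-0.193,"spin":0},{"hand":0.075,"x":0,"y":-0.002,"z":-0.193,"spin":0},{"hand":0.075,"x":0,"y":-0.002,"z":-0.193,"spin":0},{"hand":0.05,"x":0,"y":-0.002,"z":-0.193,"spin":0},{"hand":0.05,"x":0,"y":-0.002,"z":-0.193,"spin":0},{"hand":0.05,"x":0,"y":-0.002,"z":-0.193,"spin":0},{"hand":0.03,"x":0,"y":-0.002,"z":-0.193,"spin":0},{"hand":0.03,"x":0,"y":-0.002,"z":-0.193,"spin":0},{"hand":0.03,"x":0,"y":-0.002,"z":-0.193,"spin":0},{"hand":0.03,"x":0,"y":-0.002,"z":-0.193,"spin":0},{"hand":0.03,"x":0,"y":-0.002,"z":-0.193,"spin":0}]'
```

```text
[ 586.71697593 -265.32908165   70.        ] [ 544.19531599 -270.0528476    70.        ] -3.0309554789924493 42.783238873107955
t: 9.35
eef_pos: [587.3, -265.1, 44.4]
tcp_rot: [-3.141, -0.001, -1.448]
ft_force: [-1.3, 1.0, 5.8]
opening: 0.489
```

```bash
python3 -m handwheel '[{"hand":0.03,"x":0,"y":0,"z":0.01,"spin":0},{"hand":0.03,"x":0,"y":0,"z":0.03,"spin":0},{"hand":0.03,"x":0,"y":0,"z":0.06,"spin":0},{"hand":0.03,"x":0,"y":0,"z":0.1,"spin":0},{"hand":0.03,"x":0,"y":0,"z":0.14,"spin":0},{"hand":0.03,"x":0,"y":0,"z":0.18,"spin":0},{"hand":0.03,"x":0,"y":0,"z":0.21,"spin":0},{"hand":0.03,"x":0,"y":0,"z":0.21,"spin":0},{"hand":0.03,"x":0,"y":0,"z":0.21,"spin":0}]'
python3 -m handwheel '[{"hand":0.03,"x":-0.002,"y":0.02,"z":0,"spin":1},{"hand":0.03,"x":-0.004,"y":0.05,"z":0,"spin":2},{"hand":0.03,"x":-0.007,"y":0.08,"z":0,"spin":3.2},{"hand":0.03,"x":-0.010,"y":0.11,"z":0,"spin":4.4},{"hand":0.03,"x":-0.013,"y":0.14,"z":0,"spin":5.6},{"hand":0.03,"x":-0.015,"y":0.17,"z":0,"spin":6.8},{"hand":0.03,"x":-0.018,"y":0.2,"z":0,"spin":8},{"hand":0.03,"x":-0.020,"y":0.23,"z":0,"spin":9.2},{"hand":0.03,"x":-0.023,"y":0.26,"z":0,"spin":10.4},{"hand":0.03,"x":-0.026,"y":0.29,"z":0,"spin":11.6},{"hand":0.03,"x":-0.029,"y":0.32,"z":0,"spin":12.8},{"hand":0.03,"x":-0.031,"y":0.35,"z":0,"spin":14},{"hand":0.03,"x":-0.034,"y":0.38,"z":0,"spin":15.2},{"hand":0.03,"x":-0.036,"y":0.405,"z":0,"spin":16.4},{"hand":0.03,"x":-0.037,"y":0.42,"z":0,"spin":17.5},{"hand":0.03,"x":-0.038,"y":0.426,"z":0,"spin":18.5},{"hand":0.03,"x":-0.038,"y":0.426,"z":0,"spin":18.5},{"hand":0.03,"x":-0.038,"y":0.426,"z":-0.02,"spin":18.5},{"hand":0.03,"x":-0.038,"y":0.426,"z":-0.04,"spin":18.5},{"hand":0.03,"x":-0.038,"y":0.426,"z":-0.05,"spin":18.5}]'
python3 -m handwheel '[{"hand":0.03,"x":0,"y":0,"z":-0.001,"spin":0},{"hand":0.03,"x":0,"y":0,"z":-0.001,"spin":0},{"hand":0.03,"x":0,"y":0,"z":-0.001,"spin":0}]'
python3 - <<'E'
from h import *
a=grab('scene');b=grab('side');c=grab('wrist')
f=lambda i,x,y,w,h,s:cv2.resize(i[y:y+h,x:x+w,::-1],None,fx=s,fy=s,interpolation=cv2.INTER_CUBIC)
out=np.zeros((600,800,3),np.uint8)
out[:280,:400]=f(a['img'],280,180,100,70,4);out[:280,400:]=f(b['img'],210,140,100,70,4)
out[300:600,:400]=cv2.resize(c['img'][:,:,::-1],(400,300));out[300:600,400:]=f(a['img'],300,170,80,60,5)
cv2.imwrite('pics/c5.png',out)
E
```

```text
t: 10.1
eef_pos: [587.1, -265.1, 255.5]
tcp_rot: [-3.139, -0.002, -1.448]
ft_force: [-0.1, -0.4, -4.0]
opening: 0.481
t: 11.77
eef_pos: [547.9, 160.2, 200.7]
tcp_rot: [3.141, 0.004, 0.163]
ft_force: [-0.2, -0.2, -2.1]
opening: 0.486
t: 12.02
eef_pos: [549.4, 160.7, 203.2]
tcp_rot: [3.142, -0.001, 0.166]
ft_force: [0.1, -0.2, -2.4]
opening: 0.485
```

View pics/c5.png

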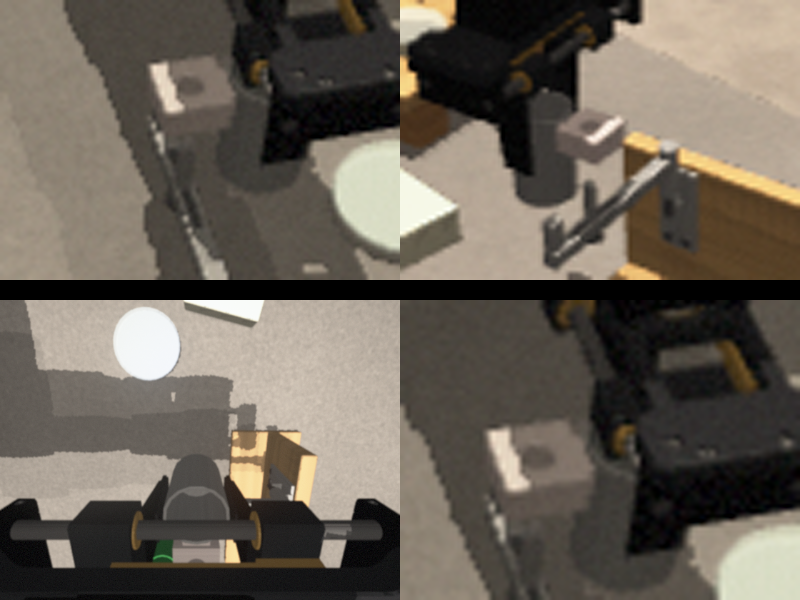

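The eye hole is at scene ~(327.8,201.5) and side ~(257.3,173.8), hovering above the peg. I'll compare it with the peg in each camera.

```bash
python3 - <<'E'
from h import *
a=grab('scene');b=grab('side');z=229.5
print('scene eye',plane(a,327.8,201.5,z),'peg',plane(a,326.5,215.5,184))
print('side eye',plane(b,257.3,173.8,z),'peg',plane(b,257.5,186.5,184))
print('tri eye',tri(a,(327.8,201.5),b,(257.3,173.8)),'peg',tri(a,(326.5,215.5),b,(257.5,186.5)))
print(state()['eef_pos'])
E
```

```text
scene eye [559.74654089 116.86218741 229.5       ] peg [556.77434516 117.8423879  184.        ]
side eye [545.43189806 103.22625224 229.5       ] peg [548.34993634 108.12999802 184.        ]
tri eye [554.42207016 115.95207773 221.50861532] peg [553.87831524 116.74608729 178.68459356]
[549.22894664 160.98526832 203.3125236 ]
```

```bash
python3 -m handwheel '[{"hand":0.03,"x":-0.0005,"y":0,"z":-0.01,"spin":0},{"hand":0.03,"x":-0.0005,"y":0,"z":-0.02,"spin":0},{"hand":0.03,"x":-0.0005,"y":0,"z":-0.024,"spin":0},{"hand":0.03,"x":-0.0005,"y":0,"z":-0.024,"spin":0},{"hand":0.03,"x":-0.0005,"y":0,"z":-0.024,"spin":0}]';python3 -m handwheel '[{"hand":0.03,"x":0,"y":0,"z":-0.001,"spin":0},{"hand":0.03,"x":0,"y":0,"z":-0.003,"spin":0},{"hand":0.03,"x":0,"y":0,"z":-0.003,"spin":0}]';python3 -m handwheel '[{"hand":0.03,"x":0,"y":0,"z":-0.001,"spin":0},{"hand":0.03,"x":0,"y":0,"z":-0.002,"spin":0},{"hand":0.03,"x":0,"y":0,"z":-0.002,"spin":0}]'; python3 -m handwheel '[{"hand":0.03,"x":0,"y":0,"z":-0.001,"spin":0},{"hand":0.03,"x":0,"y":0,"z":-0.001,"spin":0}]'
```

```text
t: 12.68
eef_pos: [548.4, 161.0, 178.1]
tcp_rot: [-3.142, 0.001, 0.167]
ft_force: [0.4, -0.0, -1.7]
opening: 0.482
t: 12.93
eef_pos: [548.5, 161.0, 175.5]
tcp_rot: [3.142, -0.0, 0.167]
ft_force: [1.0, -0.5, -1.4]
opening: 0.486
t: 13.18
eef_pos: [548.5, 161.0, 173.5]
tcp_rot: [3.142, 0.0, 0.167]
ft_force: [0.0, 0.2, -1.9]
opening: 0.485
t: 13.35
eef_pos: [548.5, 161.0, 172.5]
tcp_rot: [3.142, 0.0, 0.167]
ft_force: [0.5, 0.1, -1.4]
opening: 0.485
```

```bash
python3 -m handwheel '[{"hand":0.03,"x":0,"y":0,"z":-0.001,"spin":0},{"hand":0.03,"x":0,"y":0,"z":-0.002,"spin":0},{"hand":0.03,"x":0,"y":0,"z":-0.002,"spin":0}]'; python3 -m handwheel '[{"hand":0.03,"x":0,"y":0,"z":-0.001,"spin":0},{"hand":0.03,"x":0,"y":0,"z":-0.002,"spin":0},{"hand":0.03,"x":0,"y":0,"z":-0.002,"spin":0}]'; python3 -m handwheel '[{"hand":0.03,"x":0,"y":0,"z":-0.001,"spin":0},{"hand":0.03,"x":0,"y":0,"z":-0.002,"spin":0},{"hand":0.03,"x":0,"y":0,"z":-0.002,"spin":0}]'
```

```text
t: 13.6
eef_pos: [548.4, 161.1, 170.5]
tcp_rot: [-3.141, 0.0, 0.167]
ft_force: [-1.3, 0.3, -1.8]
opening: 0.486
t: 13.85
eef_pos: [548.4, 161.1, 168.5]
tcp_rot: [-3.141, 0.0, 0.167]
ft_force: [-0.8, 1.8, -2.2]
opening: 0.489
t: 14.1
eef_pos: [548.4, 161.0, 166.5]
tcp_rot: [-3.141, 0.0, 0.167]
ft_force: [-1.5, 1.4, -1.5]
opening: 0.484
```

```bash
python3 -m handwheel '[{"hand":0.03,"x":-0.0004,"y":0.0005,"z":-0.001,"spin":0},{"hand":0.03,"x":-0.0004,"y":0.0005,"z":-0.003,"spin":0},{"hand":0.03,"x":-0.0004,"y":0.0005,"z":-0.005,"spin":0},{"hand":0.03,"x":-0.0004,"y":0.0005,"z":-0.007,"spin":0},{"hand":0.03,"x":-0.0004,"y":0.0005,"z":-0.008,"spin":0},{"hand":0.03,"x":-0.0004,"y":0.0005,"z":-0.008,"spin":0}]'; python3 -m handwheel '[{"hand":0.03,"x":0,"y":0,"z":-0.002,"spin":0},{"hand":0.03,"x":0,"y":0,"z":-0.004,"spin":0},{"hand":0.03,"x":0,"y":0,"z":-0.006,"spin":0},{"hand":0.03,"x":0,"y":0,"z":-0.008,"spin":0},{"hand":0.03,"x":0,"y":0,"z":-0.008,"spin":0}]'; python3 -m handwheel '[{"hand":0.03,"x":0,"y":0,"z":-0.002,"spin":0},{"hand":0.03,"x":0,"y":0,"z":-0.004,"spin":0},{"hand":0.03,"x":0,"y":0,"z":-0.004,"spin":0},{"hand":0.03,"x":0,"y":0,"z":-0.004,"spin":0}]'
```

```text
t: 14.6
eef_pos: [548.1, 161.4, 158.3]
tcp_rot: [3.142, 0.0, 0.167]
ft_force: [-0.0, 0.0, -2.1]
opening: 0.489
t: 15.02
eef_pos: [548.0, 161.5, 150.2]
tcp_rot: [3.142, 0.001, 0.167]
ft_force: [-1.1, 0.7, -2.6]
opening: 0.488
t: 15.35
eef_pos: [548.1, 161.5, 146.5]
tcp_rot: [3.142, 0.0, 0.167]
ft_force: [0.2, 0.3, -2.7]
opening: 0.486
```

Going well. I'll take 1–1.5 mm steps until it touches.

```bash
for i in 1; do :; done; python3 -m handwheel '[{"hand":0.03,"x":0,"y":0,"z":-0.001,"spin":0},{"hand":0.03,"x":0,"y":0,"z":-0.002,"spin":0},{"hand":0.03,"x":0,"y":0,"z":-0.002,"spin":0}]'; python3 -m handwheel '[{"hand":0.03,"x":0,"y":0,"z":-0.001,"spin":0},{"hand":0.03,"x":0,"y":0,"z":-0.001,"spin":0},{"hand":0.03,"x":0,"y":0,"z":-0.001,"spin":0}]'; python3 -m handwheel '[{"hand":0.03,"x":0,"y":0,"z":-0.0007,"spin":0},{"hand":0.03,"x":0,"y":0,"z":-0.0007,"spin":0},{"hand":0.03,"x":0,"y":0,"z":-0.0007,"spin":0}]'
```

```text
t: 15.6
eef_pos: [548.1, 161.5, 144.5]
tcp_rot: [3.142, 0.0, 0.167]
ft_force: [0.6, 0.4, -2.5]
opening: 0.489
t: 15.85
eef_pos: [548.1, 161.5, 143.6]
tcp_rot: [-3.142, -0.0, 0.167]
ft_force: [0.8, -0.2, -2.2]
opening: 0.487
t: 16.1
eef_pos: [548.1, 161.5, 142.9]
tcp_rot: [3.142, -0.0, 0.167]
ft_force: [-0.1, 0.3, -1.6]
opening: 0.486
```

```bash
python3 -m handwheel '[{"hand":0.03,"x":0,"y":0,"z":-0.0007,"spin":0},{"hand":0.03,"x":0,"y":0,"z":-0.0007,"spin":0},{"hand":0.03,"x":0,"y":0,"z":-0.0007,"spin":0}]'; python3 -m handwheel '[{"hand":0.03,"x":0,"y":0,"z":-0.0007,"spin":0},{"hand":0.03,"x":0,"y":0,"z":-0.0007,"spin":0},{"hand":0.03,"x":0,"y":0,"z":-0.0007,"spin":0}]'
```

```text
t: 16.35
eef_pos: [548.2, 161.5, 142.3]
tcp_rot: [3.142, -0.0, 0.167]
ft_force: [-0.6, 0.1, -0.6]
opening: 0.485
t: 16.6
eef_pos: [548.2, 161.5, 142.0]
tcp_rot: [3.141, -0.001, 0.167]
ft_force: [-1.2, -0.3, 4.6]
opening: 0.485
```

```bash
python3 -m handwheel '[{"hand":0.046,"x":0,"y":0,"z":0,"spin":0},{"hand":0.047,"x":0,"y":0,"z":0,"spin":0},{"hand":0.048,"x":0,"y":0,"z":0,"spin":0},{"hand":0.049,"x":0,"y":0,"z":0,"spin":0},{"hand":0.051,"x":0,"y":0,"z":0,"spin":0},{"hand":0.054,"x":0,"y":0,"z":0,"spin":0},{"hand":0.058,"x":0,"y":0,"z":0,"spin":0},{"hand":0.064,"x":0,"y":0,"z":0,"spin":0},{"hand":0.072,"x":0,"y":0,"z":0,"spin":0},{"hand":0.075,"x":0,"y":0,"z":0,"spin":0},{"hand":0.075,"x":0,"y":0,"z":0,"spin":0},{"hand":0.075,"x":0,"y":0,"z":0,"spin":0}]'; python3 - <<'E'
from h import *
a=grab('scene');b=grab('side');c=grab('wrist')
f=lambda i,x,y,w,h,s:cv2.resize(i[y:y+h,x:x+w,::-1],None,fx=s,fy=s,interpolation=cv2.INTER_CUBIC)
out=np.zeros((600,800,3),np.uint8)
out[:280,:400]=f(a['img'],280,180,100,70,4);out[:280,400:]=f(b['img'],210,140,100,70,4)
out[300:600,:400]=cv2.resize(c['img'][:,:,::-1],(400,300))
cv2.imwrite('pics/c6.png',out)
E
```

```text
t: 17.6
eef_pos: [548.1, 161.5, 141.6]
tcp_rot: [-3.142, -0.0, 0.167]
ft_force: [-1.0, 0.3, 1.1]
opening: 0.791
```

View pics/c6.png

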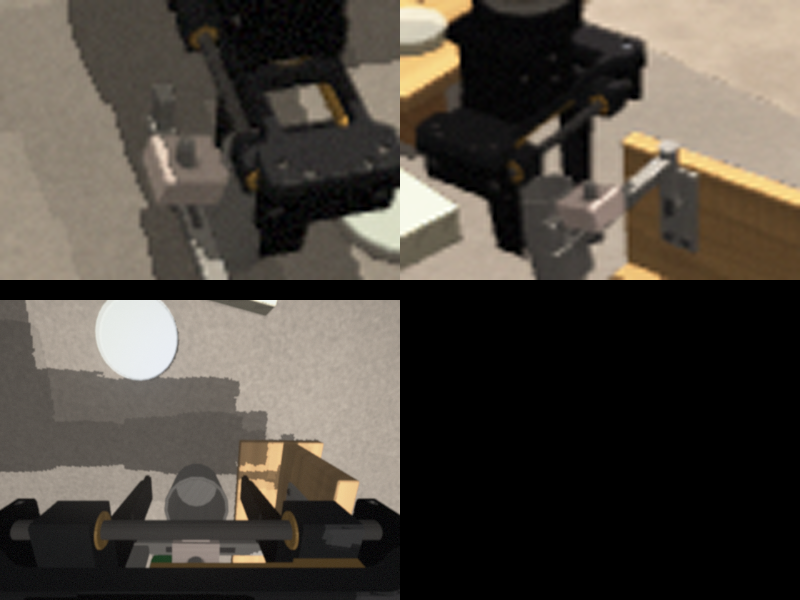

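The eye is on the peg and resting on the arm, with the fingers clear on both sides. I'll retreat straight up.

```bash
python3 -m handwheel '[{"hand":0.075,"x":0,"y":0,"z":0.005,"spin":0},{"hand":0.075,"x":0,"y":0,"z":0.015,"spin":0},{"hand":0.075,"x":0,"y":0,"z":0.03,"spin":0},{"hand":0.075,"x":0,"y":0,"z":0.05,"spin":0},{"hand":0.075,"x":0,"y":0,"z":0.08,"spin":0},{"hand":0.075,"x":0,"y":0,"z":0.11,"spin":0},{"hand":0.075,"x":0,"y":0,"z":0.14,"spin":0},{"hand":0.075,"x":0,"y":0.04,"z":0.15,"spin":0},{"hand":0.075,"x":-0.04,"y":0.08,"z":0.15,"spin":0},{"hand":0.075,"x":-0.06,"y":0.12,"z":0.15,"spin":0},{"hand":0.075,"x":-0.06,"y":0.16,"z":0.15,"spin":0},{"hand":0.075,"x":-0.06,"y":0.2,"z":0.15,"spin":0},{"hand":0.075,"x":-0.06,"y":0.2,"z":0.15,"spin":0},{"hand":0.075,"x":-0.06,"y":0.2,"z":0.15,"spin":0},{"hand":0.075,"x":-0.06,"y":0.2,"z":0.15,"spin":0}]'; python3 - <<'E'
from h import *
a=grab('scene');b=grab('side')
f=lambda i,x,y,w,h,s:cv2.resize(i[y:y+h,x:x+w,::-1],None,fx=s,fy=s,interpolation=cv2.INTER_CUBIC)
out=np.zeros((600,800,3),np.uint8)
out[:280,:400]=f(a['img'],280,180,100,70,4);out[:280,400:]=f(b['img'],210,140,100,70,4)
out[300:600,:400]=cv2.resize(a['img'][:,:,::-1],(400,300));out[300:600,400:]=cv2.resize(b['img'][:,:,::-1],(400,300))
cv2.imwrite('pics/c7.png',out)
E
```

```text
t: 19.0
eef_pos: [487.8, 361.6, 291.9]
tcp_rot: [3.141, -0.0, 0.168]
ft_force: [0.1, 0.2, 0.3]
opening: 0.791
```

View pics/c7.png

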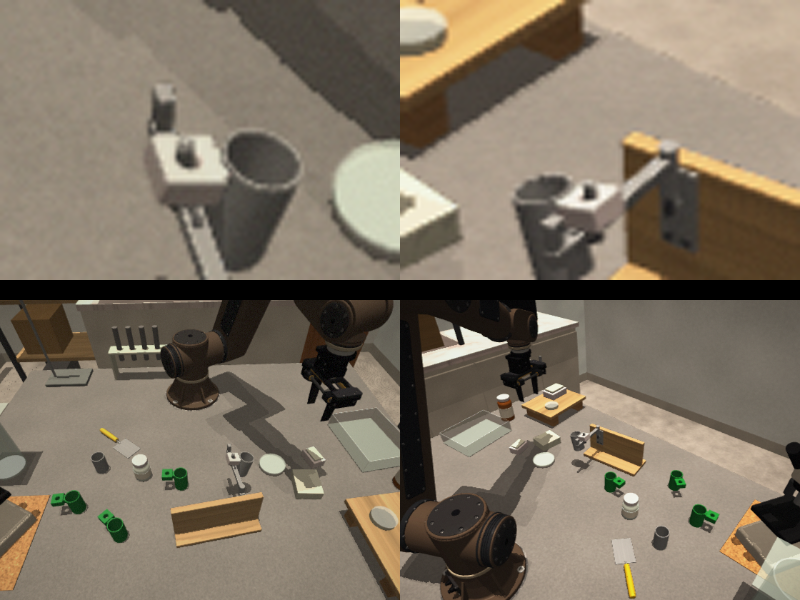

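The peg stands up through the eye and the cup leans slightly. The tab is at scene (320.8,202.5) against a predicted (321,203.2) at the stop, and the bystanders look untouched.

```bash
python3 -c "from cell import job_done; print(job_done())"
```

```text
the job is handed in; nothing more can be done
None
```

The job is done: the hook is swung out to its stop and the steel cup hangs on the peg with its eye down on the arm. I handed it in at about 19 s of the 72 s.

**Hook:** I caged the tab loosely between the fingers and led it round until the force built up sharply with no further movement (about 31 N sideways at the stop). In the last picture the tab was within about 1 px of where it should be at the stop.

**Cup:** I gripped the steel cup and turned it square to the arm. I then lowered the eye over the peg with only 1–2 N sideways. It touched down on the arm with about 7 N, at the expected height to within a millimetre. The fingers opened gradually and went straight up.

**Last check:** the peg stands up through the eye, the cup leans slightly, the bystanders look unmoved, and the force on the arm, clear of everything, is about 0.

**Disagreements along the way:**
- **Side camera:** its rays were about 6–10 mm off the other two views, so I relied on the scene and wrist cameras and on touch.
- **Upward force on the fingers:** 6–8 N showed as the hook neared its stop, probably from fingertips touching the arm. I raised the tool 3 mm; the reading then turned to about 10 N the other way until I released the tab.

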